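# Pass a bracket through the dust lock of a grinding booth

## Robot

A 6-joint arm with a two-finger parallel gripper is mounted at the origin on the work surface. World frame = base frame: x ahead of the robot, y to its left, z up, the work surface at z = 0. Lengths are in mm, angles in rad, forces in N, time in s.
With the tool pointing down it reaches from about 400 to 825 mm from the base axis. Payload 7 kg.
Tool frame: the origin (TCP) lies at the very end of the fingers, on their centre line; the grasp point (between the pads) lies 19 mm behind it; z points along the fingers, y is the direction in which the jaws open and shut (so a half turn about z gives the same grasp; the last joint's range is limited). The gripper opens to 88 mm and grips with 3 to 60 N. Pads are 19 mm wide; open, the fingers measure 130 mm over their backs; the gripper's body (78 mm by 193 mm) begins 47 mm behind the grasp point.
Start: joints at [-0.953, 0.359, 0.012, 0, -1.224, -0.288], TCP at [218.574, -638.608, 226.561] pointing down, gripper open.
Joint ranges: [-3.07, 3.07], [-1.43, 2.12], [-1.02, 1.25], [-3.03, 1.67], [-3.05, -0], [-3.03, 3.03]. Speed limits (rad/s): [2.39, 2.39, 3.01, 3.14, 3.14, 3.14].

## Interface

Orientations are given as a unit quaternion [x, y, z, w].
In Python, from plant import bot gives the robot as it stands. Calls block until the motion is done:
- bot.move_ptp(position, orientation): joint-space move of the TCP to a pose.
- bot.line_to(position, velocity=150, ori=None): straight line of the TCP; ori=None keeps the orientation; velocity is the mean speed in mm/s.
- bot.move_joints(angles): joint-space move.
- bot.move_gripper(opening, force=None): finger opening in mm; force is the grip in N (None keeps the last); returns when the fingers have stopped.
- bot.pause(seconds).
- bot.solve_ik(position, orientation): joint angles nearest the present ones, or None.
- bot.read_state(): the state.
- bot.camera(name): name is "scene" or "top" or "wrist"; returns the picture (480x640x3 uint8, red, green, blue); there is no depth.
- bot.get_calibration(name): a dict with "fx", "fy", "cx", "cy" (pixels), "distortion" ([k1, k2, p1, p2, k3] as OpenCV has them; the pictures are not rectified), "view" (4x4, takes a point from world to camera coordinates); the wrist camera has in their place "T_tool_cam" (4x4, takes a point from camera to tool coordinates, whose origin is the TCP and whose axes are the flange's). Camera axes: x right, y up, looking along -z (the intrinsics and any distortion apply to the point x, -y, -z); pixel columns grow to the right and rows downward; lengths in mm; the calibration is good to about 2 mm. A picture is of the moment at which its call begins: read the wrist's pose just before it. get_calibration takes no time and is no camera call.
A pose or a line that the arm cannot do raises bot.Unreachable and nothing moves.
- bot.close_job(): hands the job in, once; it reports no verdict.
The state is a dict: "t": time; "joint_pos": joint angles; "qvel": joint speeds; "tau": joint torques, N m; "tcp_pos": TCP position; "eef_rot": TCP orientation; "contact_force": force on the tool from outside, world axes, zero at the start; "moment": the same for the moment, N m; "width": finger opening in mm.
Only numpy, scipy, OpenCV 4.12 (cv2) and the standard library are available. Lean on these libraries where they do the work, as an engineer would, in place of code of your own. Each camera call takes 0.05 s, during which the arm holds its last target. There are 200 camera calls.

## Task

Pass the aluminium T-bracket from the grinding side to the clean side through the two-door hatch: slide it in past the raised outer door, lower the outer door fully, only then raise the inner door (never have both open) and draw the bracket right out onto the inner runway. Leave it standing on its base between the guide strips, wholly on the runway and clear of the inner door, with both doors fully down; keep it upright all the way and do not disturb the other things on the bench.

Things in the scene. Friction and masses are not known exactly. Their poses are not given: they have to be found in the camera images.
- hatch: Fixed two-door hatch, a tunnel along its y axis. Origin on the bench under its centre, z up; +y = outer (grinding) side, -y = inner (clean) side; at zero yaw its axes are the world's. Doors at y = +83 and -83 mm (faces 80 and 86), 160 mm between them. Low blue partition at y = 0 from x = -180 mm (160 high) to 215 mm (220 high).
- chamber (a point): Centre of the chamber floor, 8 mm above the hatch's origin. Chamber: blue steel box open at both ends, inside 238 mm wide (x); clear roof, underside 152 mm and top 160 mm above the bench. Blue door posts, 14 by 22 mm, 300 mm high, stand at hatch x = +-129, y = +-83 mm.
- outer_runway (a point): Middle of the outer runway's end (hatch y = +220 mm), on its top. The runway is flat steel, top 8 mm above the bench, 120 mm wide, level from here through the chamber to the inner end. On it two guide strips 8 mm wide, 10 mm high, 90 mm apart inside (x = -45 to 45), flared over the last 30 mm here.
- inner_runway (a point): Middle of the inner runway's end (hatch y = -340 mm), on its top; the same runway and guide strips.
- outer_door (a joint): Lift of the outer door, m: 0 fully down, 0.137 fully raised; starts raised (0.122 or more). Steel sheet 240 mm wide, 131 high, 6 thick, sliding vertically; lower edge 19 mm above the bench when down. Friction keeps it where it is left: about 12 N lifts it, about 4 N pushes it down. Counts as fully down below 0.008.
- inner_door (a joint): Lift of the inner door, made and read like the outer one. Starts fully down.
- outer_handle (a point): Centre of the outer door's bail handle: round level bar 12 mm thick, 110 mm long along hatch x, on two stems over the door's middle, its axis 34 mm above the door's top edge and 184 mm above the bench when down; moves with the door.
- inner_handle (a point): Centre of the inner door's bail handle, made like the outer one.
- bracket: Loose aluminium inverted-T bracket, 0.4 to 0.65 kg, starts upright on the bench, grinding side. Base plate 80 mm (x) by 140 mm (y) by 8 mm; on it an upright web 12 mm thick (x), 140 mm long (y), its top edge 69 mm above the underside, by which it can be gripped. Origin: centre of the underside; z up. Both ends are alike.
- pipe_a: Bystander, leave alone: a dark steel pipe end, 76 mm across, 60 mm high, standing; origin at the centre of its underside.
- angle_iron: Bystander, leave alone: an L-shaped steel angle offcut 160 by 50 by 50 mm; origin at the centre of its underside.
- wrench: Bystander, leave alone: an open-ended wrench 200 mm long; origin at the centre of its underside.
- disc: Bystander, leave alone: a grinding disc 115 mm across, lying; origin at the centre of its underside.
- pipe_b: Bystander, leave alone: a bright pipe end, 60 mm across, 70 mm high, standing; origin at the centre of its underside.
- flat_bar: Bystander, leave alone: a flat steel bar 150 by 40 by 10 mm; origin at the centre of its underside.
- can: Bystander, leave alone: a grey spray can, 66 mm across, 120 mm high; origin at the centre of its underside.

How it is judged (in metres and radians):
On the way, in this order (a step that is already met when the one before it is completed fails the run):
1. the bracket is inside the chamber with both doors fully down (y of bracket in the frame of hatch between -0.03 and 0.03 m and x of bracket in the frame of hatch between -0.03 and 0.03 m and z of bracket in the frame of hatch below 0.03 m and value of joint each of outer_door, inner_door below 0.008 m), for 0.2 s.
2. the inner door is raised by 75 mm or more, the bracket still in the chamber, the outer door fully down (y of bracket in the frame of hatch between -0.03 and 0.03 m and x of bracket in the frame of hatch between -0.03 and 0.03 m and z of bracket in the frame of hatch below 0.03 m and value of joint outer_door below 0.008 m and value of joint inner_door above 0.075 m), for 0.1 s.
3. the bracket has been drawn out past the inner door, the outer door still down (y of bracket in the frame of hatch below -0.16 m and value of joint outer_door below 0.008 m and value of joint inner_door above 0.03 m), for 0.1 s.
At the end, for the whole second after the job is handed in: Both doors fully down (lift under 8 mm); the bracket at rest, upright (0.08 rad), flat on the inner runway between the guide strips (in line within 0.2 rad), its centre 160 to 272 mm from the hatch's centre: wholly on the runway, clear of the door (value of joint each of outer_door, inner_door below 0.008 m and y of bracket in the frame of hatch between -0.272 and -0.16 m and x of bracket in the frame of hatch between -0.02 and 0.02 m and z of bracket in the frame of hatch between 0.004 and 0.013 m and angle between bracket's own z axis and vertical below 0.08 rad and linear speed of bracket below 0.02 m/s and angle between the y axis of bracket and the y axis of hatch, either way round below 0.2 rad); the robot touches nothing.
It fails at once if both doors are open (each lifted more than 8 mm) at once (value of joint each of outer_door, inner_door above 0.008 m).
It fails at once if the bracket is tipped by more than 0.5 rad (angle between bracket's own z axis and vertical above 0.5 rad).
It fails at once if another thing on the bench is moved by more than 30 mm (distance of any of pipe_a, angle_iron, wrench, disc, pipe_b, flat_bar, can from where it was at the start of the episode above 0.03 m).
It also fails if it takes over 72 s, if anything falls off the work surface, if the arm or the gripper's body presses on something with over 40 N, if the wrist force passes 120 N, or if a joint passes its speed limit or range.

## Working session

There is one attempt and no reset: what is moved stays moved. The work goes in short steps, each a Python script; the robot and the scene stay as the last script left them, time stands still between calls to the robot, and variables do not carry over. Pictures are saved under pics/ and viewed, about 8 in all and at most 12, crops included, and the job is handed in when it is done.

```bash
ls; mkdir -p pics; python3 - <<'E'
from plant import bot
import cv2,json
for n in("scene","top"):
    im=bot.camera(n); cv2.imwrite(f"pics/{n}0.png",im[:,:,::-1])
    print(n,{k:(v if not hasattr(v,'tolist') else v.tolist()) for k,v in bot.get_calibration(n).items()})
print(bot.get_calibration("wrist")); print(bot.read_state())
E
```

```text
pics
scene {'fx': 439.7931317866282, 'fy': 439.7931317866282, 'cx': 317.007784679507, 'cy': 242.8791092766499, 'distortion': [-0.03167812741007939, 0.0, 0.0, 0.0, 0.0], 'view': [[-0.4221945385013275, 0.9064333094693859, 0.011420470394291312, 222.25420272881746], [-0.7411012414302588, -0.35238719923847145, 0.5714824684654767, 328.08489502999265], [0.5220351727711265, 0.2328130522484546, 0.8205348018777618, -1352.4423642173683], [0.0, 0.0, 0.0, 1.0]]}
top {'fx': 452.7496383144145, 'fy': 452.7496383144145, 'cx': 317.63227593794085, 'cy': 233.60532247598238, 'distortion': [-0.05036900862532132, 0.0, 0.0, 0.0, 0.0], 'view': [[-0.021705374339762343, -0.9997020979840946, -0.01116207915086004, 6.904392274190203], [0.9895004630472013, -0.023076907515068752, 0.1426754708032009, -579.6937834849962], [-0.14289055376106863, -0.007948057985460175, 0.989706581780739, -1082.8125245085332], [0.0, 0.0, 0.0, 1.0]]}
{'fx': 413.8585546084125, 'fy': 413.8585546084125, 'cx': 321.67845124504294, 'cy': 240.60581343916266, 'distortion': array([-0.02329486,  0.        ,  0.        ,  0.        ,  0.        ]),
[... 327 characters left out ...]
,
         1.00000000e+00]])}
{'t': 0.1, 'joint_pos': array([-9.52922676e-01,  3.59326147e-01,  1.11916685e-02, -3.00576297e-04,
       -1.22410568e+00, -2.88111163e-01]), 'qvel': array([ 0.00078489, -0.00263338,  0.00233746,  0.00106338, -0.00106627,
        0.00059253]), 'tau': array([-1.39431158e-03, -5.84161341e+01,  2.93749559e+01,  7.01547727e+00,
        1.01702049e-02, -5.85125531e-05]), 'tcp_pos': array([ 218.42587644, -638.24031941,  225.72870119]), 'eef_rot': array([-1.64084668e-01,  9.86445985e-01,  7.10947920e-04, -1.88894249e-04]), 'contact_force': array([ 0.51653099,  0.31356914, -0.81236205]), 'moment': array([ 0.00274225, -0.02177512,  0.03038076]), 'width': 87.623437111873}
```

View pics/scene0.png

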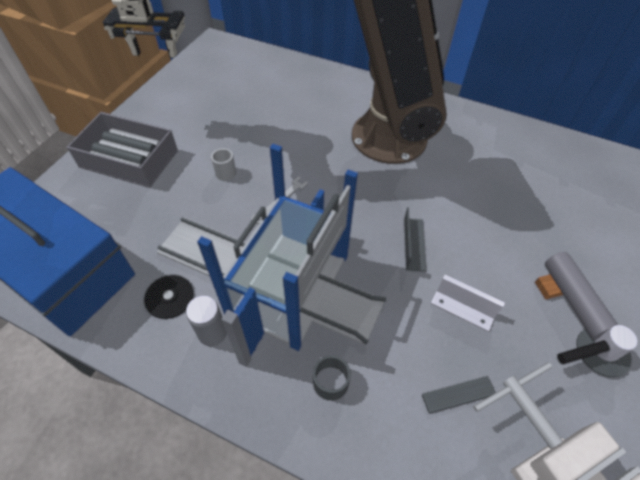

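View pics/top0.png

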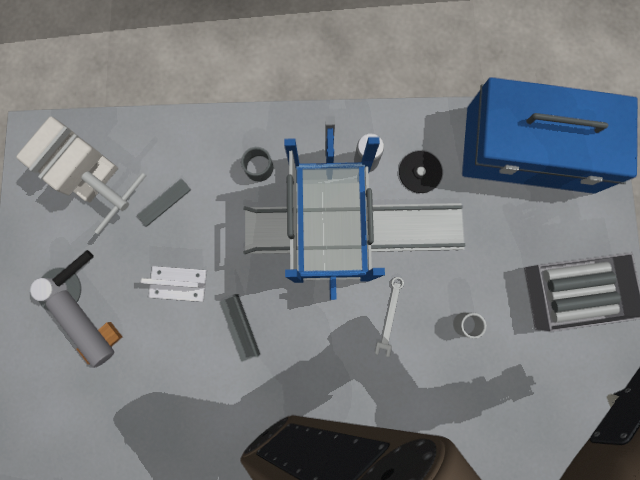

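The scene view shows the hatch in the middle, the bracket at about (468,302) and the outer door raised. In the top view the runway ends are at about (244,207-253) outer and (464,205-250) inner, the bracket is at about (176,283), and the hatch axis runs nearly along world y.

```bash
cat > h.py <<'E'
from plant import bot
import cv2, numpy as np
from scipy.spatial.transform import Rotation as R
def cam(name, st=None):
    c=bot.get_calibration(name)
    if name=="wrist":
        T=np.eye(4); T[:3,:3]=R.from_quat(st["eef_rot"]).as_matrix(); T[:3,3]=st["tcp_pos"]
        M=T@c["T_tool_cam"]
    else: M=np.linalg.inv(np.array(c["view"]))
    K=np.array([[c["fx"],0,c["cx"]],[0,c["fy"],c["cy"]],[0,0,1.]])
    return K,np.array(c["distortion"]),M
def ray(px,z,C):
    """pixels -> world xy on plane z"""
    K,D,M=C
    u=cv2.undistortPoints(np.array(px,float).reshape(-1,1,2),K,D)[:,0]
    d=np.c_[u[:,0],-u[:,1],-np.ones(len(u))]@M[:3,:3].T
    o=M[:3,3]; return (o+d*((z-o[2])/d[:,2])[:,None])[:,:2]
def proj(P,C):
    K,D,M=C; V=np.linalg.inv(M); p=np.array(P,float).reshape(-1,3)@V[:3,:3].T+V[:3,3]
    return cv2.projectPoints(p*[1,-1,-1],np.zeros(3),np.zeros(3),K,D)[0][:,0]
def ori(yaw,tilt=0):
    """tool down, jaws along world dir (cos yaw, sin yaw); tilt>0 leans z-axis towards the tool's x side (rotation about jaw axis)"""
    y=np.array([np.cos(yaw),np.sin(yaw),0]); z=np.array([0,0,-1.]); x=np.cross(y,z)
    return (R.from_rotvec(y*tilt)*R.from_matrix(np.c_[x,y,z])).as_quat()
E
python3 - <<'E'
from h import *
C=cam("top")
print("runway",ray([(244,207),(244,253),(464,205),(464,250)],8,C).round(1))
print("posts top",ray([(290,142),(293,273),(372,142),(374,273)],300,C).round(1))
im=cv2.imread("pics/top0.png")
roi=im[255:310,125:215].min(2); m=(roi>185).astype(np.uint8)
p=np.argwhere(m)[:,::-1]+[125,255]; w=ray(p,8,C); c=cv2.minAreaRect(w.astype(np.float32)); print("bracket",c, len(p))
bp=ray([(140,283),(205,288)],69,C);print("web",bp.round(1))
for n,o in(("jx+",ori(0)),("jx-",ori(np.pi)),("jy+",ori(np.pi/2)),("jy-",ori(-np.pi/2))):
  for P in((600,-200,350),(600,83,320),(600,83,170),(600,-83,320),(480,330,60),(610,155,60)):
    print(n,P,(lambda q: None if q is None else q.round(2))(bot.solve_ik(P,o)))
for t in(-.8,.8):
  for yaw in(0,np.pi):
    o=ori(yaw,t);print("t",t,yaw,R.from_quat(o).as_matrix()[:,2].round(2))
    for P in((600,-50,40),(600,-220,40),(600,75,40),(600,240,40)):
      q=bot.solve_ik(P,o);print(P,None if q is None else q.round(2))
E
```

```text
runway [[ 658.6  183.2]
 [ 539.   183. ]
 [ 650.5 -386.1]
 [ 533.6 -378.1]]
posts top [[ 726.    42.3]
 [ 468.5   39.8]
 [ 721.9 -119.1]
 [ 465.  -112.7]]
bracket ((466.26519775390625, 366.88116455078125), (162.4851531982422, 78.53514862060547), 84.88253784179688) 1290
web [[465.2 425.3]
 [450.3 266.4]]
jx+ (600, -200, 350) None
jx+ (600, 83, 320) [ 0.46  0.2   0.    0.   -1.37  2.68]
jx+ (600, 83, 170) [ 0.46  0.29 -0.23  0.   -1.06  2.68]
jx+ (600, -83, 320) [ 0.18  0.2   0.    0.   -1.37  2.96]
jx+ (480, 330, 60) [ 0.94  0.37 -0.4   0.   -0.8   2.2 ]
jx+ (610, 155, 60) [ 0.56  0.43 -0.29  0.   -0.85  2.58]
jx- (600, -200, 350) [-0.01  0.24  0.12  0.   -1.45  0.01]
jx- (600, 83, 320) [ 0.46  0.2   0.    0.   -1.37 -0.46]
jx- (600, 83, 170) [ 0.46  0.29 -0.23  0.   -1.06 -0.46]
jx- (600, -83, 320) [ 0.18  0.2   0.    0.   -1.37 -0.18]
jx- (480, 330, 60) [ 0.94  0.37 -0.4   0.   -0.8  -0.94]
jx- (610, 155, 60) [ 0.56  0.43 -0.29  0.   -0.85 -0.56]
jy+ (600, -200, 350) [-0.01  0.24  0.12  0.   -1.45 -1.56]
jy+ (600, 83, 320) [ 0.46  0.2   0.    0.   -1.37 -2.03]
jy+ (600, 83, 170) [ 0
[... 845 characters left out ...]
50, 40) [-0.29  0.65  0.04 -0.78 -1.34  0.63]
(600, -220, 40) [-0.49  0.76  0.25 -0.68 -1.53  0.69]
(600, 75, 40) [-0.12  0.59 -0.05 -0.86 -1.21  0.56]
(600, 240, 40) [ 0.13  0.56 -0.1  -0.96 -1.05  0.43]
t 0.8 0 [ 0.    0.72 -0.7 ]
(600, -50, 40) [-0.29  0.65  0.04 -0.78 -1.34 -2.51]
(600, -220, 40) [-0.49  0.76  0.25 -0.68 -1.53 -2.45]
(600, 75, 40) [-0.12  0.59 -0.05 -0.86 -1.21 -2.58]
(600, 240, 40) [ 0.13  0.56 -0.1  -0.96 -1.05 -2.71]
t 0.8 3.141592653589793 [-0.   -0.72 -0.7 ]
(600, -50, 40) [ 0.56  0.6  -0.63  0.79 -1.01 -1.23]
(600, -220, 40) [ 0.22  0.55 -0.77  1.14 -0.88 -1.26]
(600, 75, 40) [ 0.75  0.67 -0.45  0.61 -1.15 -1.21]
(600, 240, 40) [ 0.93  0.78 -0.15  0.46 -1.35 -1.19]
```

```bash
python3 - <<'E'
from h import *
import pickle
S={}
def snap(n):
    st=bot.read_state(); im=bot.camera("wrist"); cv2.imwrite(f"pics/{n}.png",im[:,:,::-1]); S[n]=st; print(n,st["t"],st["tcp_pos"].round(1)); return im
o=ori(np.pi)
bot.move_ptp((300,-600,400),o)
bot.move_ptp((595,-270,400),o); a=snap("w_in")
bot.move_ptp((595,150,400),o); b=snap("w_out")
bot.move_ptp((460,362,330),o); c=snap("w_br")
pickle.dump(S,open("s.pkl","wb"))
m=np.vstack([np.hstack([a,b]),np.hstack([c,c*0])])[:,:,::-1]
cv2.imwrite("pics/m1.png",cv2.resize(m,(800,600),interpolation=cv2.INTER_AREA))
E
```

```text
w_in 2.7583 [ 594.5 -271.   400.1]
w_out 4.3583 [595.3 149.1 400.1]
w_br 5.425 [460.8 361.4 330.6]
```

View pics/m1.png

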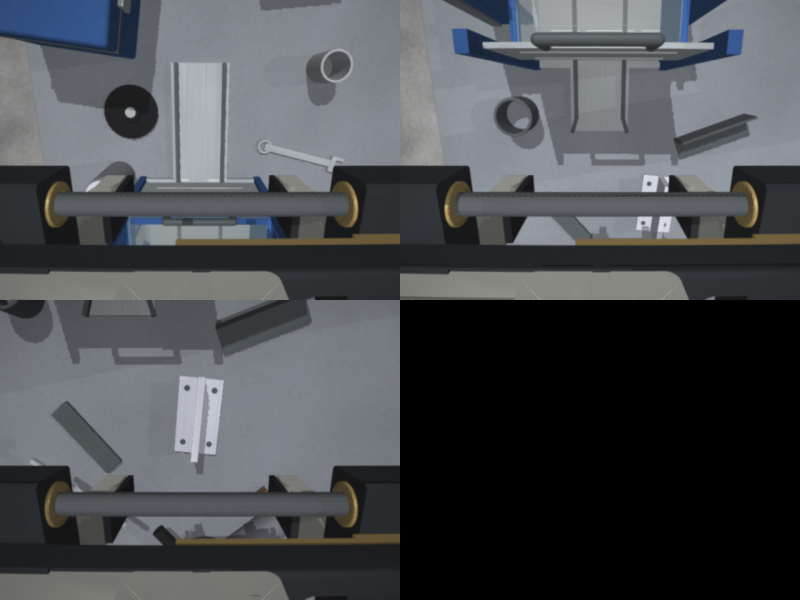

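The montage shows the inner runway end at about (171-230,63), the outer runway end at about (572-629,132), and the bracket with four holes at (187,387), (214,390), (183,441) and (209,444). Next I'll refine these numerically.

```bash
python3 - <<'E'
from h import *
import pickle
S=pickle.load(open("s.pkl","rb"))
im=cv2.imread("pics/w_br.png",0); C=cam("wrist",S["w_br"])
h=[]
for (u,v) in((299,139),(342,144),(293,226),(334,230)):
    p=im[v-8:v+9,u-8:u+9].astype(float); w=np.clip(150-p,0,None); yy,xx=np.mgrid[-8:9,-8:9]; w[(xx**2+yy**2)>49]=0
    h.append((u+(w*xx).sum()/w.sum(),v+(w*yy).sum()/w.sum()))
H=ray(h,8,C); print(np.round(h,1),H.round(1)); c=H.mean(0)
d=(H[0]+H[1]-H[2]-H[3]); print("bracket c",c,"y-dir angle",np.degrees(np.arctan2(-d[1],-d[0])))
for n,rows in(("w_in",range(120,260,10)),("w_out",range(120,185,6))):
    im=cv2.GaussianBlur(cv2.imread(f"pics/{n}.png",0),(3,3),0).astype(float); C=cam("wrist",S[n])
    for v in rows:
        row=im[v-1:v+2].mean(0); g=np.diff(row); e=[i for i in range(240,410) if abs(g[i])>7 and abs(g[i])>=abs(g[i-1:i+2]).max()]
        print(n,v,[(int(round(ray([(i+.5,v)],8,C)[0,0])),int(g[i])) for i in e], ray([(320,v)],8,C)[0].round(0)[1])
for n,box in(("w_in",(90,130)),("w_out",(190,225))):
    im=cv2.imread(f"pics/{n}.png",0).astype(float);C=cam("wrist",S[n])
    col=im[box[0]:box[1],300:340].mean(1);g=np.diff(col);i=np.argsort(-abs(g))[:3]
    print(n,"end",[(ray([(320,box[0]+k+.5)],8,C)[0].round(1),g[k].round()) for k in i])
E
```

```text
[[298.9 140.4]
 [342.9 144.7]
 [292.  226.3]
 [333.8 230.3]] [[487.6 300.9]
 [438.  305.7]
 [497.2 400.2]
 [447.6 405. ]]
bracket c [467.59623695 352.94942233] y-dir angle 84.4936061448901
w_in 120 [(692, 12), (657, 12), (652, -26), (642, 25), (554, -24), (543, 25), (538, -10)] -356.0
w_in 130 [(695, 13), (657, 12), (651, -23), (642, 32), (553, -27), (543, 28), (538, -11)] -344.0
w_in 140 [(696, 10), (658, 12), (651, -25), (641, 28), (553, -30), (544, 27), (538, -15)] -331.0
w_in 150 [(700, 23), (698, 23), (658, 12), (652, -24), (642, 29), (553, -28), (544, 31), (539, -11)] -319.0
w_in 160 [(692, 29), (658, 10), (652, -24), (641, 29), (553, -25), (543, 29), (538, -17)] -306.0
w_in 170 [(688, 33), (657, 9), (652, -25), (642, 29), (554, -27), (545, 29), (538, -11)] -293.0
w_in 180 [(687, 36), (658, 9), (651, -23), (642, 27), (553, -28), (543, 26), (539, -12)] -280.0
w_in 190 [(689, 26), (658, 10), (652, -24), (642, 28), (553, -29), (544, 29), (539, -10), (537, -10)] -267.0
w_in 200 [(695, 20), (659, 8), (652, -24), (643, 27), (553, -26), (544, 27), (538, -12)] -253.0
w_in 210 [(705, 17
[... 972 characters left out ...]
 156 [(660, 8), (654, -18), (645, 23), (555, -21), (546, 22), (541, -9)] 109.0
w_out 162 [(659, 8), (654, -19), (645, 24), (555, -19), (547, 20), (540, -9)] 117.0
w_out 168 [(660, 9), (653, -17), (645, 24), (555, -19), (547, 19), (540, -10)] 125.0
w_out 174 [(660, 9), (653, -18), (645, 21), (554, -19), (547, 20), (540, -9)] 132.0
w_out 180 [(660, 9), (653, -18), (645, 22), (556, -22), (546, 21), (540, -9)] 140.0
w_in end [(array([ 597.5, -379.9]), np.float64(14.0)), (array([ 597.5, -381.1]), np.float64(14.0)), (array([ 597.5, -378.7]), np.float64(5.0))]
w_out end [(array([598.6, 179.7]), np.float64(-10.0)), (array([598.6, 178.4]), np.float64(-7.0)), (array([598.6, 181.1]), np.float64(-4.0))]
```

```bash
cat >> h.py <<'E'
O=np.array([599.3,-40.]); YAW=-0.0045
def W(x,y,z): c,s=np.cos(YAW),np.sin(YAW); return (O[0]+c*x-s*y, O[1]+s*x+c*y, z)
def rep(n=""):
    s=bot.read_state(); print(n,"t%.2f"%s["t"],s["tcp_pos"].round(1),"F",s["contact_force"].round(1),"w%.1f"%s["width"]); return s
def snap(n,name="wrist"):
    st=bot.read_state(); im=bot.camera(name); cv2.imwrite(f"pics/{n}.png",im[:,:,::-1]); return cam(name,st),im
E
python3 - <<'E'
from h import *
o=ori(np.pi-.096); b=(467.6,353)
bot.move_gripper(50)
bot.move_ptp((*b,120),o); bot.line_to((*b,28),120); rep("down")
bot.move_gripper(0,45); rep("grip")
bot.line_to((*b,150),150); rep("lift")
oh=ori(np.pi+YAW)
bot.move_ptp(W(0,165,150),oh); rep("over")
bot.line_to(W(0,165,60),120)
bot.line_to(W(0,165,38),40); rep("low")
snap("placed","scene"); snap("placedt","top")
E
python3 -c "
import cv2,numpy as np
a=cv2.imread('pics/placed.png')[150:400,150:520];b=cv2.imread('pics/placedt.png')[100:350,150:500]
cv2.imwrite('pics/m2.png',np.hstack([a,b]))"
```

```text
down t8.07 [468.1 353.6  28.8] F [-0.2 -0.8  0.2] w50.0
grip t8.77 [467.4 353.   28.1] F [-3.   0.   2.2] w11.9
lift t9.73 [466.9 352.3 148.7] F [ 0.4 -0.2 -6.3] w11.7
over t10.76 [599.8 124.8 149.3] F [ 0.6  0.7 -5.5] w11.6
low t12.36 [600.1 125.   37.9] F [-0.1  0.2 -5.2] w12.0
```

View pics/m2.png

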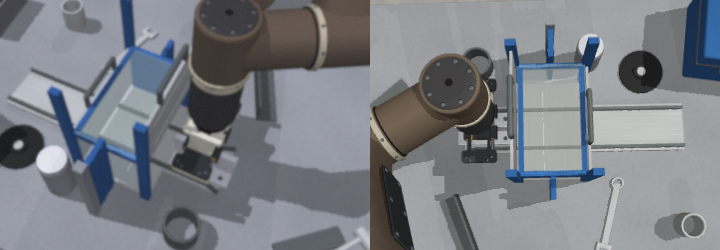

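Both views show the bracket held over the outer runway between the strips, clear of the posts. I'll set it down, release it and push it in with the tool tilted.

```bash
python3 - <<'E'
from h import *
bot.line_to(W(0,165,36),20); rep("seat")
bot.line_to(W(0,150,36),60); rep("slid")
bot.move_gripper(40); bot.line_to(W(0,150,150),200)
o=ori(np.pi+YAW,.8)
bot.move_ptp(W(0,270,200),o); bot.move_gripper(0,20)
bot.line_to(W(0,270,42),200)
bot.line_to(W(0,78,42),100); rep("pushed")
snap("p1","top"); C,_=snap("p1w"); 
import pickle; pickle.dump(C,open("p1.pkl","wb"))
E
python3 -c "
import cv2,numpy as np
a=cv2.imread('pics/p1w.png');b=cv2.imread('pics/p1.png')[130:310,220:480]
a=cv2.resize(a,(400,300));b=cv2.resize(b,(400,277));b=np.vstack([b,b[:23]*0])
cv2.imwrite('pics/m3.png',np.hstack([a,b]))"
```

```text
seat t12.71 [600.1 125.1  36.1] F [ 0.1 -0.2 -5.2] w12.0
slid t13.11 [599.9 109.3  36.1] F [ 0.1 -0.4 -5.3] w11.9
pushed t18.99 [599.7  38.2  42. ] F [0.2 2.4 0.2] w0.3
```

View pics/m3.png

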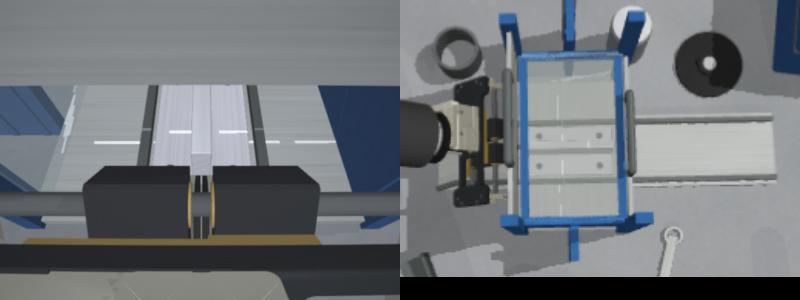

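The wrist view shows the fingertips against the web end, with the bracket square between the strips. The top crop shows it in the chamber with holes at (539/600,136/166), so I'll compute its y position.

```bash
python3 - <<'E'
from h import *
im=cv2.imread("pics/p1.png",0).astype(float);C=cam("top");h=[]
for (u,v) in((310.4,218.4),(350,218.4),(310.4,237.9),(350,237.9)):
    u,v=int(round(u)),int(round(v)); p=im[v-3:v+4,u-3:u+4]; w=np.clip(np.median(p)-8-p,0,None); yy,xx=np.mgrid[-3:4,-3:4]
    h.append((u+(w*xx).sum()/w.sum(),v+(w*yy).sum()/w.sum()))
P=ray(h,16,C);print(np.round(h,1),P.round(1),P.mean(0)-O)
print(ray([(244,230),(464,228)],8,C))
import pickle;Cw=pickle.load(open("p1.pkl","rb"))
# web end top edge: wrist montage (191..211,154) -> full res
print(ray([(201*1.6,154*1.6)],77,Cw)-O)
E
```

```text
[[309.9 218.1]
 [349.  217.6]
 [310.  237.4]
 [349.4 237. ]] [[623.8  12.9]
 [622.8 -86.8]
 [574.   13.7]
 [572.8 -86.4]] [-0.95081534  3.34184679]
[[ 598.32405602  183.09110048]
 [ 590.32875476 -381.90180895]]
[[ 1.16152913 73.02601037]]
```

```bash
python3 - <<'E'
from h import *
bot.line_to(W(0,73,42),40); rep("push")
bot.line_to(W(0,250,42),200); bot.line_to(W(0,270,200),200)
o=ori(-np.pi/2+YAW)
bot.move_ptp(W(0,270,390),o); bot.move_ptp(W(0,83,370),o); rep("above")
bot.line_to(W(0,83,300),150); rep()
bot.line_to(W(0,83,200),150); rep()
for z in(193,190.5,189,187.5):
    bot.line_to(W(0,83,z),30); s=rep()
    if s["contact_force"][2]>15: break
bot.line_to(W(0,83,230),200)
bot.pause(.3)
snap("d1","scene");snap("d1t","top")
E
python3 -c "
import cv2,numpy as np
a=cv2.imread('pics/d1.png')[130:380,150:450];b=cv2.imread('pics/d1t.png')[130:330,220:480]
a=cv2.resize(a,(400,333));b=cv2.resize(b,(400,308));b=np.vstack([b,b[:25]*0])
cv2.imwrite('pics/m4.png',np.hstack([a,b]))"
```

```text
push t19.37 [599.6  32.9  42.1] F [ 0.4  1.4 -0.1] w0.2
above t23.85 [599.7  42.7 369.6] F [ 0.7 -0.3 -0.1] w0.5
 t24.47 [599.7  43.6 300.3] F [ 0.8  0.8 -0.4] w0.5
 t25.28 [599.4  42.9 200.4] F [ 0.2 -0.5 -0.3] w0.3
 t25.67 [599.9  43.  193.2] F [1.2 0.  1.7] w0.3
 t25.92 [599.8  43.  190.5] F [1.  0.2 2. ] w0.5
 t26.17 [600.   43.  190.1] F [-2.1  0.2  8.3] w0.6
 t26.42 [600.  43. 190.] F [-5.1  1.  16.5] w0.8
```

View pics/m4.png

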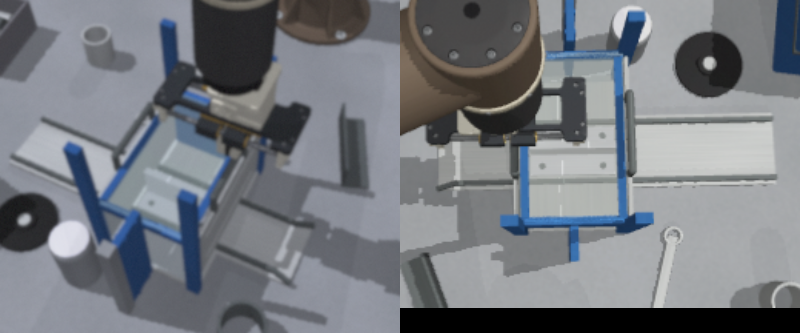

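The door bottomed at bar-top z = 190.0, exactly its down position, and the bracket is still in the chamber (holes at 543/604). Now I'll lift the inner door and grip the bracket from the inner side.

```bash
python3 - <<'E'
from h import *
o=ori(-np.pi/2+YAW)
bot.move_gripper(40); bot.line_to(W(0,83,250),200)
bot.line_to(W(0,-83,250),200)
bot.line_to(W(0,-83,172),120); rep("at bar")
bot.move_gripper(0,50); s=rep("grip"); print(s["moment"].round(2))
bot.line_to(W(0,-83,190),60); rep()
bot.line_to(W(0,-83,306),120); rep("up")
bot.move_gripper(40); bot.line_to(W(0,-83,390),200)
o=ori(np.pi+YAW,-.8)
bot.move_ptp(W(0,-290,390),o); rep("back")
bot.line_to(W(0,-290,46),250); rep("low")
bot.line_to(W(0,-130,46),150); rep("near")
snap("i1","scene"); snap("i1w");snap("i1t","top")
E
python3 -c "
import cv2,numpy as np
a=cv2.imread('pics/i1.png')[100:350,100:400];b=cv2.imread('pics/i1w.png')
b=cv2.resize(b,(400,300));a=cv2.resize(a,(360,300))
cv2.imwrite('pics/m5.png',np.hstack([a,b]))"
```

```text
at bar t30.07 [ 599.5 -122.8  172.7] F [-0.5  0.6 -0.1] w39.8
grip t30.67 [ 599.  -123.1  172.3] F [-1.1 -0.2  2.1] w10.8
[-0.23  0.4   0.  ]
 t31.12 [ 599.  -123.1  189.6] F [ 3.3 -1.5 -4. ] w10.7
up t32.23 [ 598.9 -123.1  305.6] F [ 2.4 -2.9 -6.6] w10.5
back t34.58 [ 598.  -330.4  388.7] F [0.6 0.2 0.7] w40.0
low t36.11 [ 598.7 -330.6   47.8] F [0.2 0.2 0.2] w40.4
near t37.33 [ 598.7 -170.9   45.8] F [-0.3 -0.8 -0.1] w40.1
```

View pics/m5.png

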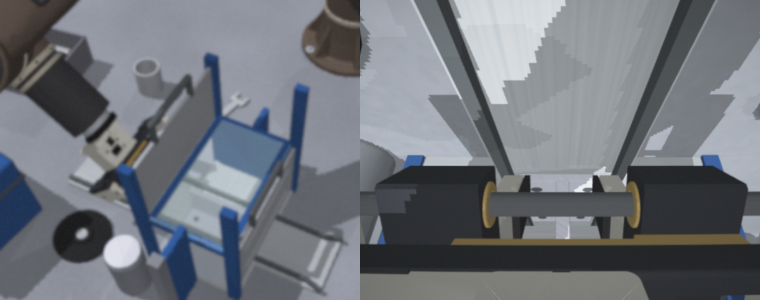

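The scene view shows the inner door raised and the outer one down. In the wrist view the web end (about x=563) sits centred between the open fingers (525-610).

```bash
python3 - <<'E'
from h import *
bot.line_to(W(0,-44,46),80); rep("in")
bot.move_gripper(0,35); rep("grip")
bot.line_to(W(0,-60,46),40); rep("pull")
bot.line_to(W(0,-257,46),90); rep("out")
bot.move_gripper(40); rep("open")
bot.line_to(W(0,-345,60),200); bot.line_to(W(0,-345,250),250)
rep()
snap("o1","scene"); snap("o1t","top")
E
python3 -c "
import cv2,numpy as np
a=cv2.imread('pics/o1.png')[100:350,100:400];b=cv2.imread('pics/o1t.png')[130:330,280:520]
b=cv2.resize(b,(400,333));a=cv2.resize(a,(400,333))
cv2.imwrite('pics/m6.png',np.hstack([a,b]))"
```

```text
in t38.70 [599.1 -84.5  45.9] F [-0.8 -0.5  0.2] w40.2
grip t39.27 [599.  -84.1  45.9] F [-0.6 -0.5  0.3] w11.8
pull t39.83 [ 599.1 -101.    46. ] F [-0.9 -1.7 -0.8] w11.8
out t42.17 [ 598.2 -296.9   46. ] F [ 1.1  1.5 -2.7] w11.8
open t42.88 [ 598.1 -297.    46. ] F [-0.1  0.2  0.4] w40.4
 t44.38 [ 597.5 -384.2  248.8] F [ 0.2  0.8 -0.8] w39.7
```

View pics/m6.png

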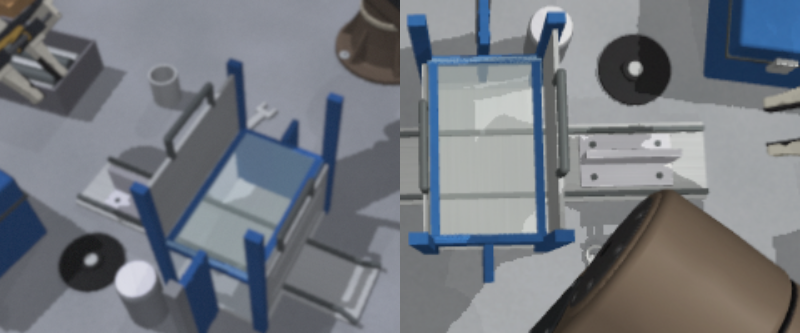

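The top view shows the bracket standing on the inner runway between the strips, with holes at about (593,144) to (658,176) and clear of the door. Now I'll lower the inner door.

```bash
python3 - <<'E'
from h import *
C=cam("top")
P=ray([(280+u/1.667,130+v/1.667) for u,v in((593,144),(658,144),(594,176),(657,176))],16,C);print("bracket rel",P.mean(0)-O)
o=ori(-np.pi/2+YAW)
bot.line_to(W(0,-345,400),250); bot.move_gripper(0,20)
bot.move_ptp(W(0,-83,390),o); rep()
bot.line_to(W(0,-83,200),130); rep()
for z in(193,190.5,189,187.5,186):
    bot.line_to(W(0,-83,z),30); s=rep()
    if s["contact_force"][2]>12: break
bot.line_to(W(0,-83,400),250)
bot.move_ptp((300,-520,400),o); bot.pause(.3); rep()
snap("f","scene"); snap("ft","top")
E
python3 -c "
import cv2,numpy as np
a=cv2.imread('pics/f.png')[100:350,100:400];b=cv2.imread('pics/ft.png')[130:330,240:480]
b=cv2.resize(b,(400,333));a=cv2.resize(a,(400,333))
cv2.imwrite('pics/m7.png',np.hstack([a,b]))"
```

```text
bracket rel [ -16.2669767  -845.12266292]
 t47.16 [ 598.9 -123.2  390. ] F [ 0.9 -0.6 -0.6] w0.3
 t48.77 [ 598.5 -122.8  199.8] F [0.3 0.9 0.7] w0.4
 t49.15 [ 598.8 -122.9  192.7] F [-0.2  0.   0.1] w0.2
 t49.40 [ 598.9 -123.   190.4] F [-0.1 -0.4  0.8] w0.4
 t49.65 [ 599.  -123.   190.1] F [-2.9  3.2  8.8] w0.4
 t49.90 [ 599.1 -123.   190. ] F [-6.6  3.2 16.7] w0.5
 t53.01 [ 300.5 -519.7  400. ] F [ 0.3 -0.4 -0.6] w0.5
```

View pics/m7.png

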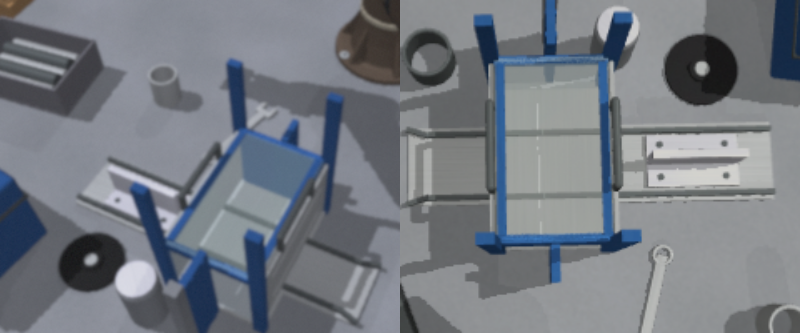

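Both doors are down and the bracket is upright. The position printed above missed the 400 px crop offset, so I'll recompute it and then hand in.

```bash
python3 - <<'E'
from h import *
P=ray([(240+(u-400)/1.667,130+v/1.667) for u,v in((660,143),(724,143),(660,177),(723,176))],16,cam("top"));r=P.mean(0)-O;print("bracket rel",r)
if -262<r[1]<-170 and abs(r[0])<12: bot.close_job(); print("handed in")
E
```

```text
bracket rel [  -1.598011   -214.39537192]
the job is handed in; nothing more can be done
handed in
```

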